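# Sort the spring clamps after the glue-up

### The arm

A 6-joint arm with a two-finger parallel gripper is mounted at the origin on the work surface. World frame = base frame: x ahead of the robot, y to its left, z up, the work surface at z = 0. Lengths are in m, angles in rad, forces in N, time in s.
With the tool pointing down it reaches from about 0.275 to 0.825 m from the base axis. Payload 4.9 kg.
Tool frame: the origin (TCP) lies midway between the tips of the shut fingers; the grasp point (between the pads) lies 19 mm behind it (grip_point_offset is the distance from the TCP to the grasp point, in m); z points along the fingers, x is the direction in which the jaws open and shut, and the axes are right-handed (so a half turn about z gives the same grasp; the last joint's range is limited). The gripper opens to 85 mm and grips with 20 to 120 N. Pads are 22 mm wide; open, the fingers measure 114 mm over their backs; the gripper's body (76 mm by 85 mm) begins 54 mm behind the grasp point. The pads swing forward as they close: fully open they stand 13 mm farther back than shut.
Start: joints at [1.075, 0.326, -0.193, 1.052, 0, 1.437], TCP at [0.195, 0.514, 0.231] pointing down, gripper open.
Joint ranges: [-2.65, 2.65], [-0.97, 1.79], [-1.3, 1.35], [-1.93, 2.1], [-1.47, 1.37], [-3.14, 3.14]. Speed limits (rad/s): [2.57, 2.57, 3.14, 3.14, 3.14, 3.14].

### API

Orientations are given as a rotation vector (axis times angle).
In Python, from cell import * gives the robot as it stands. Calls block until the motion is done:
- movep(position, orientation): joint-space move of the TCP to a pose.
- move_l(position, velocity=0.15, rot=None, until_force=None): straight line of the TCP; rot=None keeps the orientation; velocity is the mean speed in m/s. With until_force (N) it stops when the force on the tool has changed by that much, and returns True; else False.
- set_joints(angles): joint-space move.
- let_go() and grab(newtons=None): open the fingers fully, or close them until they stop; newtons is the grip in N (None keeps the last).
- sleep(seconds).
- ik(position, orientation): joint angles nearest the present ones, or None.
- get_state(): the state.
- grab_frame(name): name is "scene" or "side" or "wrist"; returns a dict with "img" (400x640x3 uint8, red, green, blue), "fx", "fy", "cx", "cy" (pixels), "cam_to_world" (4x4, takes a point from camera to world coordinates); the wrist camera has in their place "T_tool_cam" (4x4, takes a point from camera to tool coordinates, whose origin is the TCP and whose axes are the tool frame's). Camera axes: x right, y down, z forward; pixel columns grow to the right and rows downward; lengths in m; the calibration is good to about 2 mm. A picture is of the moment at which its call begins: read the wrist's pose just before it. There is no depth.
A pose or a line that the arm cannot do raises MotionError and nothing moves.
- sign_off(): hands the job in, once; it reports no verdict.
Trained networks look in the newest picture that a camera, given by its name, has taken for a name from the list of things; names that differ only in an ending like _2 or _b are one class to them, and where a whole thing is asked for, a point or a joint stands for the part that bears it (a point fixed in the world has none). Each returns a list of dicts, best first, with "score" (0 to 1); they miss things now and then, are a little off and sometimes report something else, mostly with a low value. They report only what shows in the picture. A call takes as long as a camera call. They do not tell look-alikes from the thing itself.
- spot_in(camera, name): "centre" ([column, row] in pixels, amid what is visible of it).
- silhouettes(camera, name): "mask" (400x640 bool, what is visible of it) and "centre" ([column, row] in pixels, amid what is visible of it).
- tip_of(camera, name): "centre" ([column, row] in pixels: a listed point, or the origin of a listed thing).
The state is a dict: "clock": time; "q": joint angles; "joint_velocities": joint speeds; "tau": joint torques, N m; "position": TCP position; "eef_rot": TCP orientation; "contact_force": force on the tool from outside, world axes, zero at the start; "wrist_torque": the same for the moment, N m; "finger_gap": opening from 0.0 (shut) to 1.0 (fully open).
Only numpy, scipy, OpenCV 4.12 (cv2) and the standard library are available. Lean on these libraries where they do the work, as an engineer would, in place of code of your own. Each camera call takes 0.05 s, during which the arm holds its last target.

### The job

Put the four spring clamps away after gluing: clamps whose jaws are open go in the dark wooden trays, clamps ratcheted shut go in the metal trays, each in the tray whose end rails match its handle colour. Lay every clamp flat with its pivot block in the middle of its tray and its length along the tray (either end first), let go of it, and leave the glue tin and the bent plywood piece alone.

Things in the scene. Friction and masses are not known exactly. Their poses are not given: they have to be found in the camera images.
- clamp_shut_teal: Loose flat-lying spring clamp, jaws ratcheted SHUT (jaws touch, handles side by side; 28 mm wide), teal (blue-green) handles. Locked: one rigid piece, 120 g. Origin: underside, below the middle of its grey square pivot block (28 x 28 mm, 30 mm tall; grip it across y from above). +x to the jaw tips (54-58 mm away), -x to the handle ends (62-66 mm), z up; jaws and handles at most 18 mm tall.
- clamp_shut_red: Loose flat-lying spring clamp, jaws ratcheted SHUT (jaws touch, handles side by side; 28 mm wide), brick-red handles. Locked: one rigid piece, 120 g. Origin: underside, below the middle of its grey square pivot block (28 x 28 mm, 30 mm tall; grip it across y from above). +x to the jaw tips (54-58 mm away), -x to the handle ends (62-66 mm), z up; jaws and handles at most 18 mm tall.
- clamp_open_teal: Loose flat-lying spring clamp, jaws OPEN (a flat X, 60 mm wide), teal (blue-green) handles. Locked: one rigid piece, 120 g. Origin: underside, below the middle of its grey square pivot block (28 x 28 mm, 30 mm tall; grip it across y from above). +x to the jaw tips (54-58 mm away), -x to the handle ends (62-66 mm), z up; jaws and handles at most 18 mm tall.
- clamp_open_red: Loose flat-lying spring clamp, jaws OPEN (a flat X, 60 mm wide), brick-red handles. Locked: one rigid piece, 120 g. Origin: underside, below the middle of its grey square pivot block (28 x 28 mm, 30 mm tall; grip it across y from above). +x to the jaw tips (54-58 mm away), -x to the handle ends (62-66 mm), z up; jaws and handles at most 18 mm tall.
- tray_metal_teal: Fixed shallow tray of bare silvery metal with teal (blue-green) rails at both ends, for the teal (blue-green) clamp that is shut. Outside 180 x 104 mm, 12 mm high; inside 160 x 92 mm, floor 4 mm above the bench, rims 12 mm above the bench. Origin: underside centre, at bench height; x is its long axis, z up.
- tray_metal_red: Fixed shallow tray of bare silvery metal with brick-red rails at both ends, for the brick-red clamp that is shut. Outside 180 x 104 mm, 12 mm high; inside 160 x 92 mm, floor 4 mm above the bench, rims 12 mm above the bench. Origin: underside centre, at bench height; x is its long axis, z up.
- tray_wood_teal: Fixed shallow tray of dark brown wood with teal (blue-green) rails at both ends, for the teal (blue-green) clamp that is open. Outside 180 x 104 mm, 12 mm high; inside 160 x 92 mm, floor 4 mm above the bench, rims 12 mm above the bench. Origin: underside centre, at bench height; x is its long axis, z up.
- tray_wood_red: Fixed shallow tray of dark brown wood with brick-red rails at both ends, for the brick-red clamp that is open. Outside 180 x 104 mm, 12 mm high; inside 160 x 92 mm, floor 4 mm above the bench, rims 12 mm above the bench. Origin: underside centre, at bench height; x is its long axis, z up.
- glue_tin: Bystander: loose round white glue tin with a grey band and a red cap, 86 mm across, 104 mm tall to the cap. Origin: centre of its underside.
- bent_ply: Bystander: loose half-round arch of bent plywood, about 100 mm long (x), 70 mm wide (y), 53 mm tall. Origin: bench height, below the middle of the arch.
Things that resemble listed ones, but are neither listed nor needed, are in the scene too. What is shaped like the clamp_open_red but pink or purple is not meant. What is shaped like the tray_metal_teal but purple is not meant.

How it is judged:
At the end, for the whole second after the job is handed in: Each of the four clamps lies flat (within 0.1 rad) and still on the floor of its own tray (open: wood, shut: metal, handle colour = rail colour), its pivot block within 15 mm of the tray's centre and its length within 0.26 rad of the tray's long axis, either way round; released (horizontal distance between clamp_shut_teal and tray_metal_teal below 0.015 m and z of clamp_shut_teal in the frame of tray_metal_teal below 0.008 m and angle between each of clamp_shut_teal, clamp_shut_red, clamp_open_teal, clamp_open_red's own z axis and vertical below 0.1 rad and angle between the x axis of clamp_shut_teal and the x axis of tray_metal_teal, either way round below 0.26 rad and linear speed of each of clamp_shut_teal, clamp_shut_red, clamp_open_teal, clamp_open_red below 0.02 m/s and horizontal distance between clamp_shut_red and tray_metal_red below 0.015 m and z of clamp_shut_red in the frame of tray_metal_red below 0.008 m and angle between the x axis of clamp_shut_red and the x axis of tray_metal_red, either way round below 0.26 rad and horizontal distance between clamp_open_teal and tray_wood_teal below 0.015 m and z of clamp_open_teal in the frame of tray_wood_teal below 0.008 m and angle between the x axis of clamp_open_teal and the x axis of tray_wood_teal, either way round below 0.26 rad and horizontal distance between clamp_open_red and tray_wood_red below 0.015 m and z of clamp_open_red in the frame of tray_wood_red below 0.008 m and angle between the x axis of clamp_open_red and the x axis of tray_wood_red, either way round below 0.26 rad); the robot touches nothing.
It fails at once if the glue tin is shifted more than 30 mm or tipped (distance of glue_tin from where it was at the start of the episode above 0.03 m or angle between glue_tin's own z axis and vertical above 0.3 rad).
It fails at once if the bent plywood piece is shifted more than 30 mm or tipped (distance of bent_ply from where it was at the start of the episode above 0.03 m or angle between bent_ply's own z axis and vertical above 0.3 rad).
It also fails if it takes over 104 s, if anything falls off the work surface, if the arm or the gripper's body presses on something with over 40 N, if the wrist force passes 120 N, or if a joint passes its speed limit or range.

## Working session

There is one attempt and no reset: what is moved stays moved. The work goes in short steps, each a Python script; the robot and the scene stay as the last script left them, time stands still between calls to the robot, and variables do not carry over. Pictures are saved under pics/ and viewed, and the job is handed in when it is done.

```bash
ls; mkdir -p pics; python3 - <<'E'
from cell import *
import cv2
for n in ("scene","side","wrist"):
    s=get_state(); f=grab_frame(n)
    cv2.imwrite(f"pics/{n}0.png",f["img"][:,:,::-1])
    print(n,f["fx"],f["fy"],f["cx"],f["cy"]); print(f.get("cam_to_world",f.get("T_tool_cam")).round(3) if hasattr(f.get("cam_to_world",f.get("T_tool_cam")),'round') else f.get("cam_to_world",f.get("T_tool_cam")))
print(get_state())
E
```

```text
pics
scene 455.73287816715134 455.73287816715134 326.3528273374509 199.88278520201703
[[ 0.863  0.292 -0.411  1.149]
 [ 0.504 -0.491  0.711 -1.15 ]
 [ 0.006 -0.821 -0.571  0.878]
 [ 0.     0.     0.     1.   ]]
side 430.86625220543675 430.86625220543675 316.58115795156385 194.48446361592408
[[-0.977 -0.155  0.149  0.353]
 [-0.215  0.722 -0.657  0.891]
 [-0.006 -0.674 -0.739  1.194]
 [ 0.     0.     0.     1.   ]]
wrist 296.2371709733647 296.2371709733647 321.4881923115884 192.93210200065562
[[ 1.     0.     0.001 -0.   ]
 [-0.     0.945  0.326 -0.085]
 [-0.001 -0.326  0.945 -0.143]
 [ 0.     0.     0.     1.   ]]
{'clock': 0.15, 'q': array([ 1.07478206e+00,  3.26786793e-01, -1.93347353e-01,  1.05200402e+00,
        1.57420594e-05,  1.43658649e+00]), 'joint_velocities': array([ 0.00056052, -0.00085598,  0.0026361 , -0.0007295 ,  0.00090485,
        0.00161538]), 'tau': array([ 1.40587174e-03, -4.43703926e+01,  2.62664634e+01,  1.04349080e-02,
       -7.59212980e-05, -1.28046514e-05]), 'position': array([0.19445775, 0.51400596, 0.23067714]), 'eef_rot': array([ 2.58437767e+00,  1.78517814e+00, -1.88978224e-03]), 'contact_force': array([0.02151317, 0.01960773, 0.00135108]), 'wrist_torque': array([0.01376107, 0.03317734, 0.01803585]), 'finger_gap': 1.0000261280876237}
```

View pics/scene0.png

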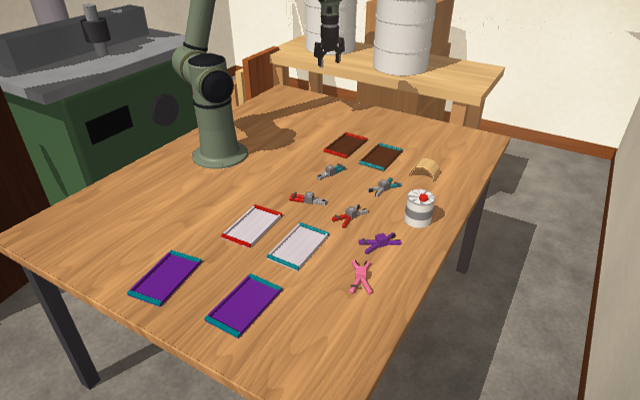

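View pics/side0.png

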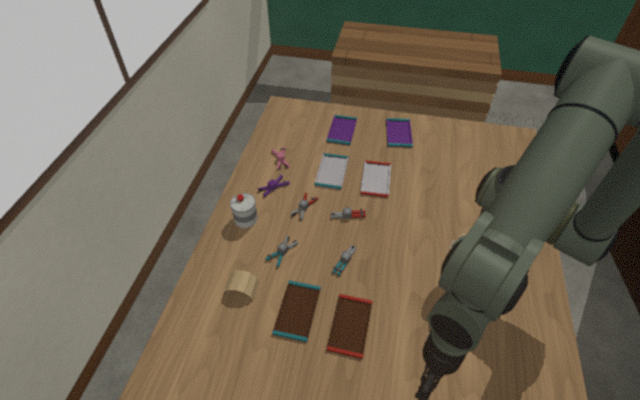

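View pics/wrist0.png

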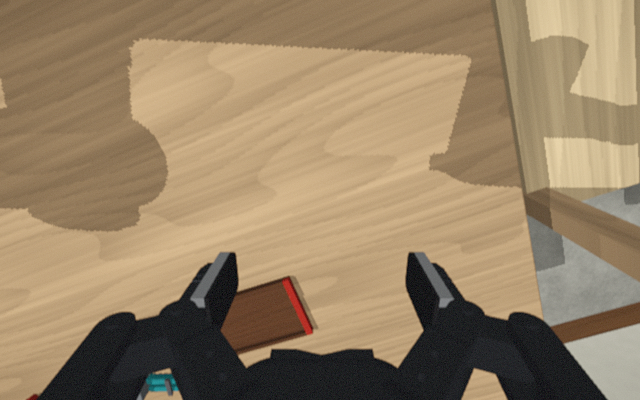

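Candidates in the scene picture:
- **Red open clamp:** (350,215). Look-alikes are purple (380,242) and pink (361,276).
- **Teal open clamp:** (384,186).
- **Red shut clamp:** (309,199).
- **Teal shut clamp:** (331,172).
- **Metal teal tray:** (299,246). Look-alikes are purple (165,278) and (244,305).
- **Metal red tray:** (252,225).
- **Wood red tray:** (346,145).
- **Wood teal tray:** (382,156).
- **Keep clear of:** tin (420,208) and ply (425,168).

I choose the non-pink, non-purple ones and will check them in crops.

```bash
cat > h.py <<'E'
from cell import *
import cv2, numpy as np
def ray(f,px,T=None):
    M=np.array(f["cam_to_world"]) if T is None else T
    d=M[:3,:3]@np.array([(px[0]-f["cx"])/f["fx"],(px[1]-f["cy"])/f["fy"],1.])
    return M[:3,3],d
def at(f,px,z,T=None):
    o,d=ray(f,px,T); return (o+d*(z-o[2])/d[2])
def proj(f,P,T=None):
    M=np.array(f["cam_to_world"]) if T is None else T
    p=M[:3,:3].T@(np.asarray(P)-M[:3,3]); return np.array([f["fx"]*p[0]/p[2]+f["cx"],f["fy"]*p[1]/p[2]+f["cy"]])
NAMES=["clamp_shut_teal","clamp_shut_red","clamp_open_teal","clamp_open_red","tray_metal_teal","tray_metal_red","tray_wood_teal","tray_wood_red"]
E
python3 - <<'E'
from h import *
for cam in("scene","side"):
    f=grab_frame(cam)
    for n in NAMES+["glue_tin","bent_ply"]:
        t=tip_of(cam,n); s=silhouettes(cam,n)
        print(cam,n,[(np.round(a["centre"]).tolist(),round(a["score"],2),at(f,a["centre"],0)[:2].round(3).tolist()) for a in t[:3]])
        for a in s[:2]:
            ys,xs=np.nonzero(a["mask"])
            P=np.array([at(f,(x,y),0.008)[:2] for x,y in zip(xs,ys)],dtype=np.float32)
            r=cv2.minAreaRect(P*1000); print("    sil",np.round(a["centre"]).tolist(),round(a["score"],2),len(xs),np.round(r[0]),np.round(r[1]),round(r[2]))
    img=f["img"][:,:,::-1]
    c=img[120:300,220:440] if cam=="scene" else img[140:350,220:420]
    cv2.imwrite(f"pics/crop_{cam}.png",cv2.resize(c,None,fx=2.8,fy=2.8,interpolation=cv2.INTER_CUBIC))
print(get_state()["clock"])
E
```

```text
scene clamp_shut_teal [([331.0, 170.0], 0.68, [0.434, 0.117])]
    sil [332.0, 169.0] 0.46 229 [435. 103.] [131.  63.] 70
scene clamp_shut_red [([311.0, 200.0], 0.52, [0.473, -0.087]), ([252.0, 227.0], 0.18, [0.391, -0.302])]
    sil [309.0, 198.0] 0.77 278 [461. -86.] [122.  66.] 24
scene clamp_open_teal [([384.0, 190.0], 0.7, [0.66, 0.096])]
    sil [383.0, 188.0] 0.6 230 [649. 108.] [117.  63.] 69
    sil [418.0, 208.0] 0.57 967 [805.  54.] [ 92. 219.] 18
scene clamp_open_red [([363.0, 274.0], 0.88, [0.781, -0.314]), ([348.0, 216.0], 0.64, [0.623, -0.1]), ([384.0, 241.0], 0.64, [0.775, -0.155])]
    sil [362.0, 275.0] 0.7 375 [ 783. -330.] [ 55. 123.] 26
    sil [349.0, 213.0] 0.67 291 [627. -97.] [123.  60.] 75
scene tray_metal_teal [([244.0, 307.0], 0.89, [0.578, -0.572]), ([170.0, 278.0], 0.74, [0.339, -0.593]), ([298.0, 247.0], 0.7, [0.568, -0.311])]
    sil [298.0, 247.0] 0.8 1669 [ 567. -307.] [115. 194.] 1
    sil [246.0, 307.0] 0.71 2578 [ 574. -565.] [192. 116.] 90
scene tray_metal_red [([250.0, 229.0], 0.81, [0.395, -0.314]), ([344.0, 143.0], 0.26, [0.375, 0.333])]
    s
[... 1473 characters left out ...]
.56, [0.577, -0.555])]
    sil [333.0, 174.0] 0.95 925 [ 562. -304.] [193. 110.] 90
    sil [341.0, 131.0] 0.77 704 [ 573. -562.] [194. 111.] 89
side tray_metal_red [([375.0, 177.0], 0.73, [0.393, -0.307])]
    sil [374.0, 178.0] 0.95 960 [ 389. -295.] [105. 195.] 3
side tray_wood_teal [([297.0, 308.0], 0.64, [0.553, 0.297])]
    sil [294.0, 311.0] 0.68 2047 [550. 303.] [111. 188.] 1
side tray_wood_red [([350.0, 323.0], 0.55, [0.387, 0.309])]
    sil [349.0, 326.0] 0.85 2173 [387. 317.] [187. 108.] 90
side glue_tin []
    sil [244.0, 208.0] 0.71 704 [837. -38.] [ 86. 162.] 24
side bent_ply [([240.0, 285.0], 0.84, [0.748, 0.258])]
    sil [244.0, 283.0] 0.8 646 [737. 255.] [ 85. 104.] 86
2.25
```

View pics/crop_scene.png

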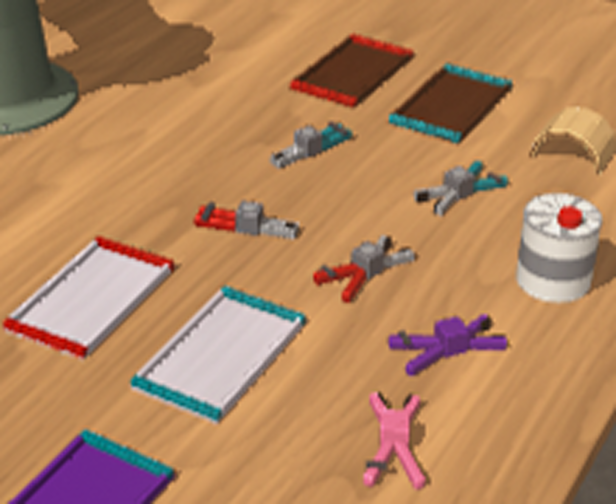

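View pics/crop_side.png

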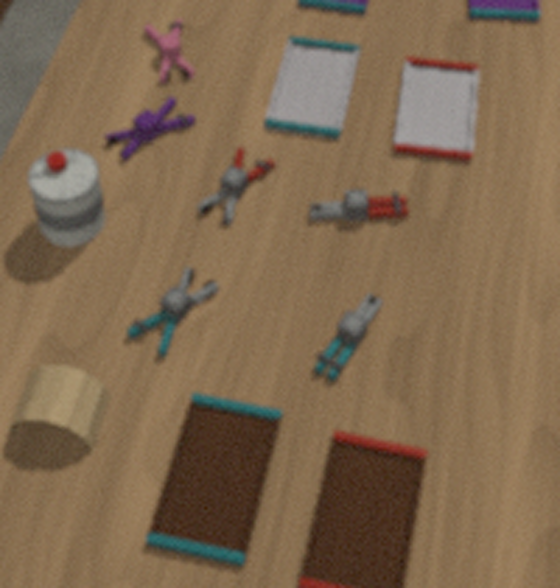

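The crops confirm the choices: teal clamps at (331,172) shut and (384,186) open, red clamps at (309,199) shut and (350,215) open. The pink and purple items are decoys. Next is one overhead survey with the wrist camera.

```bash
cat >> h.py <<'E'
from scipy.spatial.transform import Rotation as R
def rotv(a):
    # tool down, tool x axis at world angle a
    x=np.array([np.cos(a),np.sin(a),0]); z=np.array([0,0,-1.]); y=np.cross(z,x)
    return R.from_matrix(np.column_stack([x,y,z])).as_rotvec()
def wrist():
    s=get_state(); f=grab_frame("wrist")
    T=np.eye(4); T[:3,:3]=R.from_rotvec(s["eef_rot"]).as_matrix(); T[:3,3]=s["position"]
    return f,T@np.array(f["T_tool_cam"])
E
python3 - <<'E'
from h import *
p=[0.46,0,0.33]
for a in(np.pi/2,-np.pi/2): print(a,ik(p,rotv(a)))
movep(p,rotv(np.pi/2))
f,T=wrist(); np.savez("surv.npz",img=f["img"],T=T,k=[f["fx"],f["fy"],f["cx"],f["cy"]])
cv2.imwrite("pics/surv.png",f["img"][:,:,::-1])
for n in NAMES:
    t=tip_of("wrist",n); s=silhouettes("wrist",n)
    print(n,[(np.round(a["centre"]).tolist(),round(a["score"],2),at(f,a["centre"],0,T)[:2].round(3).tolist()) for a in t[:3]])
    for a in s[:2]:
        ys,xs=np.nonzero(a["mask"]); P=np.array([at(f,(x,y),0.01,T)[:2] for x,y in zip(xs,ys)],dtype=np.float32)
        r=cv2.minAreaRect(P*1000); print("    sil",round(a["score"],2),len(xs),np.round(r[0]),np.round(r[1]),round(r[2]))
print(get_state()["clock"])
E
```

```text
1.5707963267948966 [-0.16069065  0.10654872 -0.22167429  1.24257331  0.         -0.16069065]
-1.5707963267948966 [-0.16069065  0.10654872 -0.22167429  1.24257331  0.          2.980902  ]
clamp_shut_teal [([380.0, 136.0], 0.55, [0.443, 0.093])]
    sil 0.84 1251 [441.  98.] [125.  33.] 70
clamp_shut_red [([262.0, 153.0], 0.73, [0.471, -0.096])]
    sil 0.66 1011 [652. 105.] [116.  54.] 68
    sil 0.56 1327 [465. -97.] [124.  34.] 15
clamp_open_teal [([380.0, 251.0], 0.93, [0.65, 0.107])]
    sil 0.58 943 [652. 105.] [118.  57.] 69
clamp_open_red [([152.0, 311.0], 0.82, [0.783, -0.331]), ([235.0, 305.0], 0.71, [0.768, -0.167]), ([266.0, 239.0], 0.64, [0.625, -0.099])]
    sil 0.81 1253 [625. -99.] [117.  59.] 75
    sil 0.58 565 [ 786. -151.] [61. 57.] 62
tray_metal_teal [([143.0, 208.0], 0.66, [0.566, -0.305])]
    sil 0.94 2793 [ 570. -511.] [ 97. 110.] 89
    sil 0.61 6496 [ 564. -302.] [109. 186.] 0
tray_metal_red [([127.0, 102.0], 0.76, [0.392, -0.295])]
    sil 0.66 8961 [ 389. -296.] [105. 186.] 3
tray_wood_teal [([495.0, 200.0], 0.97, [0.55, 0.296])]
    sil 0.91 6662 [550. 302.] [186. 107.] 89
tray_wood_red [([526.0, 100.0], 0.81, [0.389, 0.313])]
    sil 0.62 9312 [387. 315.] [189. 106.] 89
5.2083
```

View pics/surv.png

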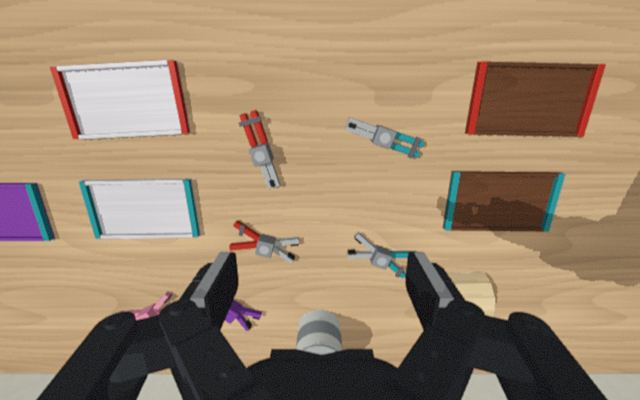

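The survey shows:
- **Pivot blocks:** red shut near (261,155), teal shut (386,138), red open (265,245), teal open (382,257).
- **Trays:** (120,100), (140,208), (535,100) and (505,200).

Next I'll zoom in for pivot centres and axes.

```bash
python3 - <<'E'
import numpy as np,cv2
im=np.load("surv.npz")["img"][:,:,::-1]
t=[]
for (c,r) in((386,138),(261,155),(382,257),(265,245)):
    p=cv2.resize(im[r-48:r+48,c-48:c+48],(384,288) and (288*1,288),interpolation=cv2.INTER_CUBIC)
    cv2.line(p,(144,138),(144,150),(0,255,255),1);cv2.line(p,(138,144),(150,144),(0,255,255),1); t.append(p)
cv2.imwrite("pics/z.png",np.vstack([np.hstack(t[:2]),np.hstack(t[2:])]))
E
```

```text
(no output)
```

View pics/z.png

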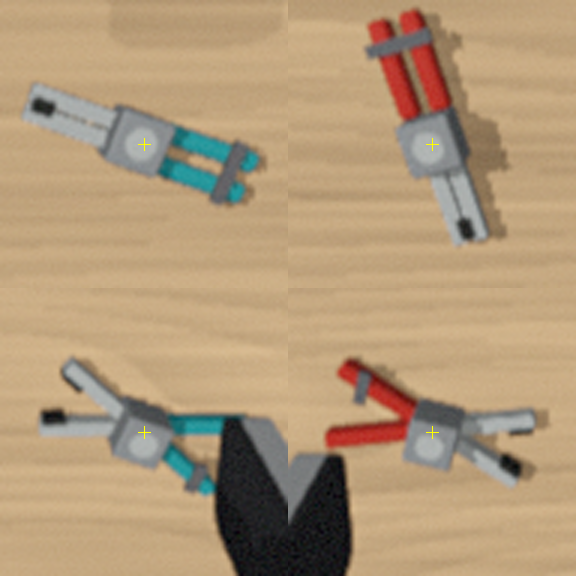

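```bash
cat >> h.py <<'E'
D=np.deg2rad
def shot(name,pts=(),z=0.03):
    f,T=wrist(); im=f["img"][:,:,::-1].copy()
    for P in pts:
        c=proj(f,P,T); cv2.drawMarker(im,tuple(int(round(v)) for v in c),(0,255,255),cv2.MARKER_CROSS,8,1)
    cv2.imwrite(f"pics/{name}.png",im); return f,T
E
python3 - <<'E'
from h import *
d=np.load("surv.npz"); k=d["k"]; f=dict(fx=k[0],fy=k[1],cx=k[2],cy=k[3]); T=d["T"]
for n,px in dict(shut_teal=(385.4,138),shut_red=(260.6,154.7),open_teal=(382.3,259),open_red=(264.4,247)).items(): print(n,at(f,px,.03,T)[:2].round(4))
for n,a,b in(("shut_teal",(338+10,90+35),(338+248/3,90+178/3)),("shut_red",(213+182/3,107+80),(213+110/3,107+5))):
    v=at(f,a,.012,T)-at(f,b,.012,T); print(n,np.rad2deg(np.arctan2(v[1],v[0])))
p=at(f,(385.4,138),.03,T)[:2]
movep([*p,0.13],rotv(D(-20)))
shot("hov1",[(*p,.03),(*p,0)])
print(get_state()["clock"],get_state()["q"].round(2))
E
```

```text
shut_teal [0.4416 0.0957]
shut_red [ 0.4669 -0.0913]
open_teal [0.6477 0.1052]
open_red [ 0.6246 -0.0953]
shut_teal -107.94597006739275
shut_red 14.203531689179542
7.1 [ 0.05  0.25 -0.59  0.73 -0.    1.97]
```

View pics/hov1.png

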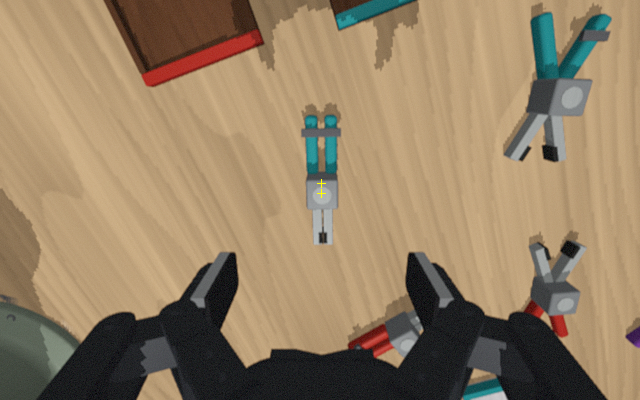

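The hover view shows the clamp aligned with the fingers. The button is at (322,197), about 4 mm from my prediction at (321,192), so I'll use the hover measurement and pick.

```bash
cat >> h.py <<'E'
def pick(p,a,z=0.005):
    movep([*p,0.13],rotv(a)) if np.hypot(*(get_state()["position"][:2]-np.array(p)))>.02 else move_l([*p,0.10],0.2,rot=rotv(a))
    hit=move_l([*p,z],0.12,until_force=15); print("hit",hit,get_state()["position"].round(4))
    grab(50); g=get_state()["finger_gap"]
    move_l([*p,0.11],0.2); s=get_state(); print("gap",round(g,3),round(s["finger_gap"],3),"F",s["contact_force"].round(1),"t",s["clock"])
def place(c,a,z=0.0095):
    movep([*c,0.11],rotv(a))
    move_l([*c,0.03],0.2)
    hit=move_l([*c,z],0.05,until_force=8); print("placehit",hit,get_state()["position"].round(4))
    let_go(); s=get_state(); print("F",s["contact_force"].round(1))
    move_l([*c,0.12],0.25); print("t",get_state()["clock"])
E
python3 - <<'E'
from h import *
f,T=wrist(); p=at(f,(322,196.5),.03,T)[:2]; print(p)
pick(p,D(-20))
shot("lift1")
E
```

```text
[0.44105399 0.09258316]
hit False [0.4417 0.0926 0.0056]
gap 0.317 0.317 F [ 0.9 -0.  -0.8] t 9.6333
```

View pics/lift1.png

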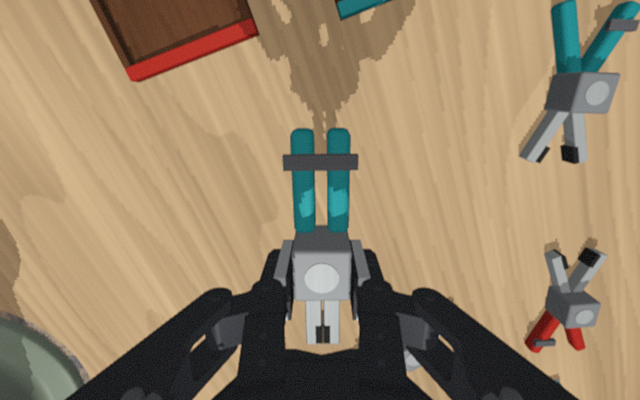

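Clamp 1 is gripped with the block centred, button at (322,278). I'll move over its tray and check the predicted tray corners.

```bash
python3 - <<'E'
from h import *
c=(.564,-.303)
movep([*c,0.11],rotv(0))
shot("tr1",[(c[0]+sx*.052,c[1]+sy*.09,.012) for sx in(-1,1) for sy in(-1,1)])
E
```

```text
(no output)
```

View pics/tr1.png

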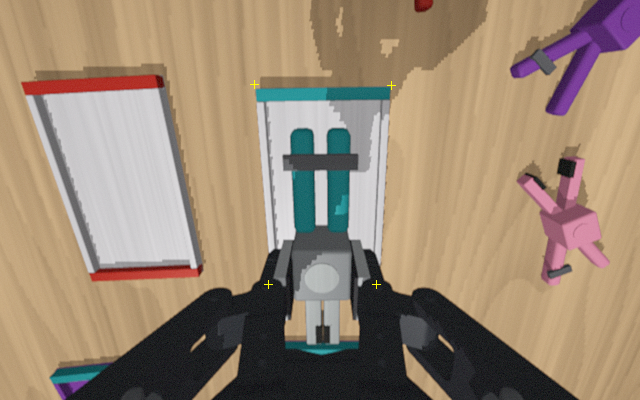

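The tray's far corners are at (257,89) and (390,89), about 4 mm from the prediction. I'll use y = -0.305 and place.

```bash
python3 - <<'E'
from h import *
c=(.565,-.305)
place(c,0)
shot("pl1")
# next: shut_red hover
p=(.467,-.093)
a=D(105)
for aa in (105,-75): print(aa,ik([*p,.13],rotv(D(aa))))
movep([*p,0.13],rotv(D(-75)))
shot("hov2",[(*p,.03)])
print(get_state()["clock"])
E
```

```text
placehit True [ 0.5651 -0.3051  0.0095]
F [ 0.  -0.4 -0.2]
t 13.7083
105 [-0.3517606   0.2917104  -0.52827035  0.75081558  0.         -0.61355999]
-75 [-0.3517606   0.2917104  -0.52827035  0.75081558  0.          2.52803266]
15.2083
```

View pics/pl1.png

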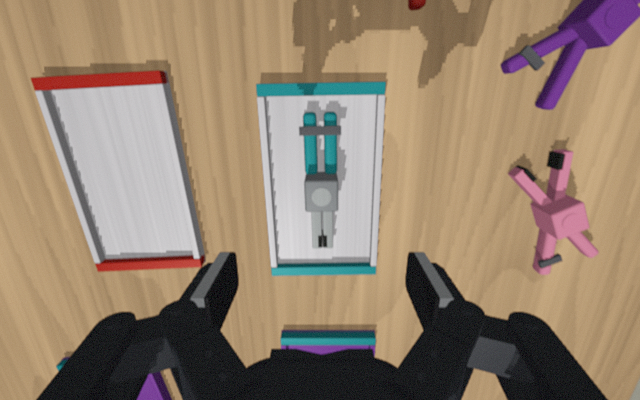

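View pics/hov2.png

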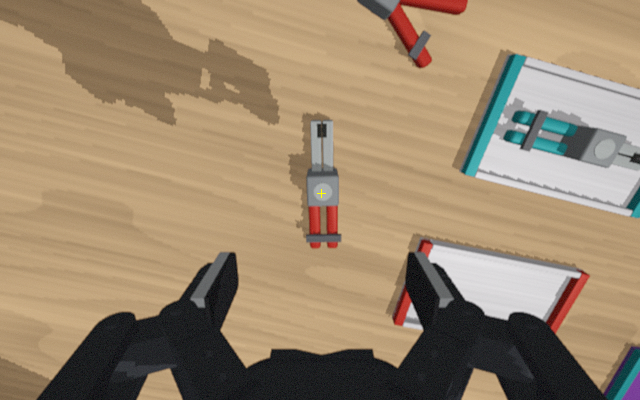

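Clamp 1 lies centred in its tray, block at (321,196) with rails at rows 90 and 268. Clamp 2's button is at the predicted spot, (322,192).

```bash
python3 - <<'E'
from h import *
p=(.467,-.093)
pick(p,D(-75))
c=(.390,-.298)
place(c,D(3))
shot("pl2")
p=(.625,-.097)
for aa in (-15,165): print(aa,ik([*p,.13],rotv(D(aa))))
movep([*p,0.13],rotv(D(-15)))
shot("hov3",[(*p,.03)])
print(get_state()["clock"])
E
```

```text
hit False [ 0.4677 -0.0932  0.0057]
gap 0.317 0.315 F [ 0.7 -0.1 -1.1] t 17.6917
placehit True [ 0.3901 -0.2981  0.0095]
F [-0.6  0.1  0.4]
t 21.475
-15 [-0.27060271  0.55419907 -0.10380076  0.91279649  0.          1.561993  ]
165 [-0.27060271  0.55419907 -0.10380076  0.91279649  0.         -1.57959965]
22.7583
```

View pics/pl2.png

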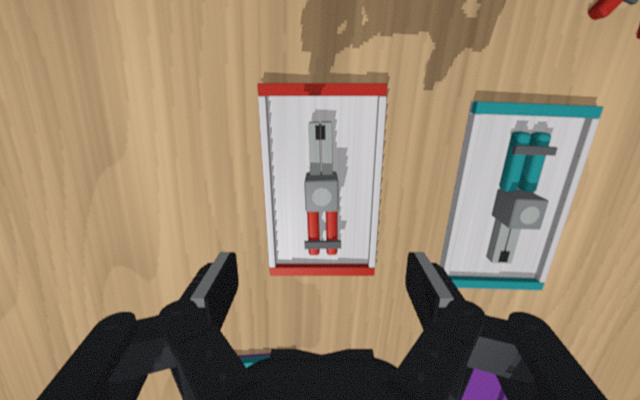

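View pics/hov3.png

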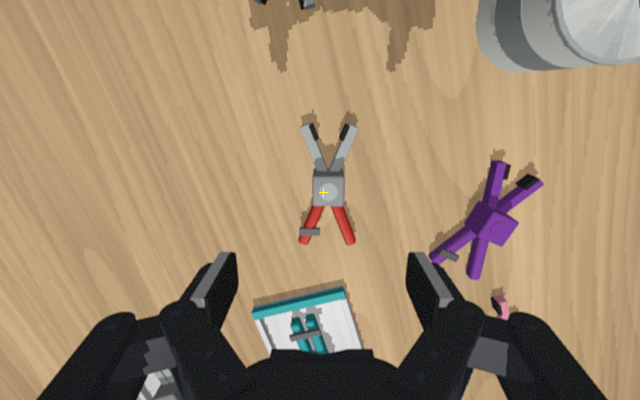

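Clamp 2 is well placed, block at (322,196) mid-tray. Clamp 3's button is at (329,192), about 4 mm right of my mark, so I'll correct for that and pick it.

```bash
python3 - <<'E'
from h import *
f,T=wrist(); p=at(f,(328.5,191.5),.03,T)[:2]; print(p)
pick(p,D(-15))
c=(.387,.314)
movep([*c,0.11],rotv(0))
shot("tr3",[(c[0]+sx*.052,c[1]+sy*.09,.012) for sx in(-1,1) for sy in(-1,1)])
print(get_state()["clock"])
E
```

```text
[ 0.62974185 -0.0978593 ]
hit False [ 0.6305 -0.098   0.0059]
gap 0.319 0.32 F [-0.7  0.  -2.3] t 25.2917
27.0833
```

View pics/tr3.png

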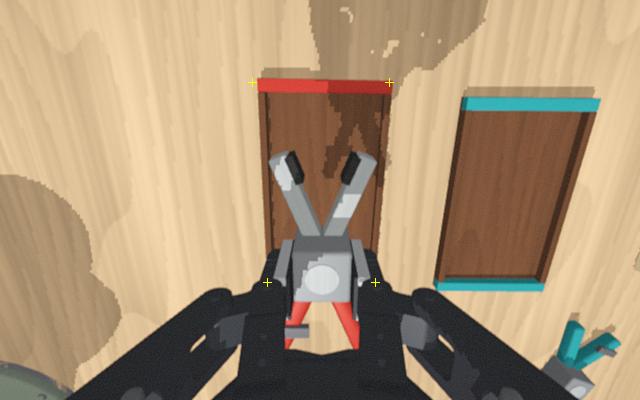

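Clamp 3 is held at the block. The tray's far corners are at (258,79) and (391,82), so I'll shift 2 mm in x. After placing, I'll hover over clamp 4.

```bash
python3 - <<'E'
from h import *
place((.389,.315),D(-1))
shot("pl3")
p=(.648,.103)
movep([*p,0.13],rotv(D(-21)))
shot("hov4",[(*p,.03)])
print(get_state()["clock"])
E
```

```text
placehit True [0.3891 0.3151 0.0095]
F [ 0.3 -0.1 -0.3]
t 29.525
30.8917
```

View pics/pl3.png

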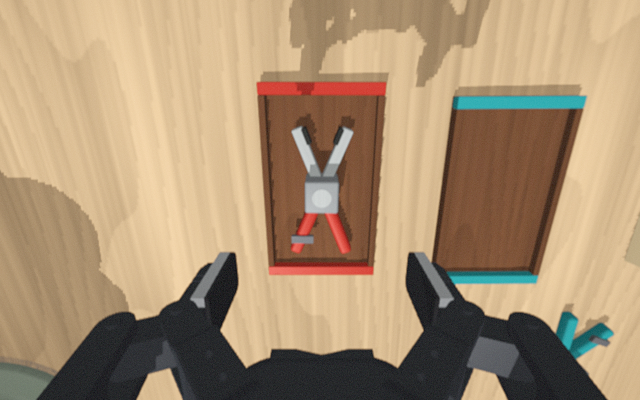

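View pics/hov4.png

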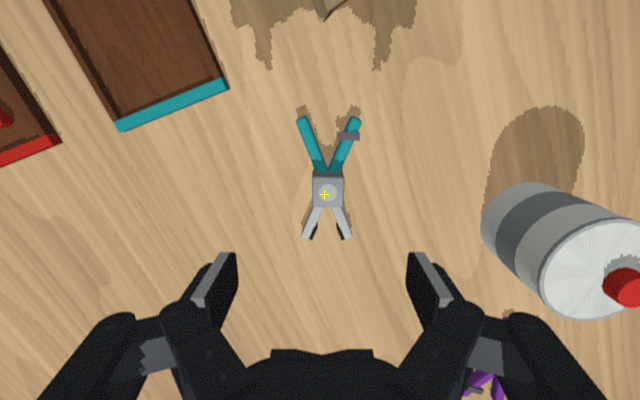

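Clamp 3 is centred in its tray, block at (321,196). Clamp 4's button is at (328,193), and the tin's edge at column 483 is clear of the fingers.

```bash
python3 - <<'E'
from h import *
f,T=wrist(); p=at(f,(328,193),.03,T)[:2]; print(p)
pick(p,D(-21))
c=(.552,.302)
movep([*c,0.11],rotv(0))
shot("tr4",[(c[0]+sx*.052,c[1]+sy*.09,.012) for sx in(-1,1) for sy in(-1,1)])
print(get_state()["clock"])
E
```

```text
[0.65173651 0.10286722]
hit False [0.6526 0.1029 0.0059]
gap 0.316 0.318 F [-0.3 -0.1 -0.6] t 33.425
34.3667
```

View pics/tr4.png

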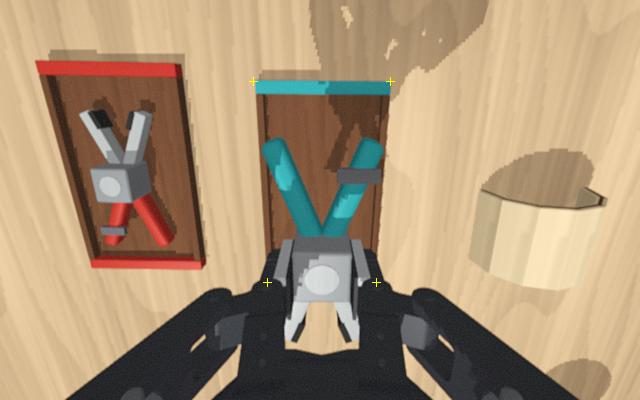

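Corners match, at (256,82) and (391,82). The ply at (540,235) is well clear. Placing clamp 4, then a final survey.

```bash
python3 - <<'E'
from h import *
place((.5525,.302),D(-1))
shot("pl4")
movep([0.46,0,0.33],rotv(np.pi/2))
f,T=shot("fin")
for cam in("wrist","side","scene"):
    if cam!="wrist": f=grab_frame(cam); T=np.array(f["cam_to_world"])
    if cam=="side": cv2.imwrite("pics/fin_side.png",f["img"][:,:,::-1])
    for s in("shut_teal","shut_red","open_teal","open_red"):
        tr="tray_"+("metal" if "shut" in s else "wood")+s[4:]
        o=[]
        for n in("clamp_"+s,tr):
            r=[(at(f,a["centre"],.004 if "clamp" in n else 0,T)[:2].round(3).tolist(),round(a["score"],2)) for a in tip_of(cam,n)]
            o.append(r)
        print(cam,s,o)
    for n in("glue_tin","bent_ply"): print(n,[(at(f,a["centre"],0,T)[:2].round(3).tolist(),round(a["score"],2)) for a in tip_of(cam,n)[:2]])
print(get_state()["clock"],get_state()["finger_gap"])
E
```

```text
placehit True [0.5526 0.3021 0.0095]
F [ 1.3 -0.   0.2]
t 36.8083
wrist shut_teal [[([0.561, -0.308], 0.72), ([0.817, -0.006], 0.56)], [([0.56, -0.304], 0.84), ([0.552, 0.303], 0.4)]]
wrist shut_red [[([0.389, -0.299], 0.97)], [([0.393, -0.293], 0.79)]]
wrist open_teal [[([0.55, 0.306], 0.7), ([0.39, 0.315], 0.22)], [([0.551, 0.303], 0.88)]]
wrist open_red [[([0.389, 0.316], 0.89), ([0.763, -0.164], 0.72), ([0.777, -0.321], 0.66)], [([0.383, 0.32], 0.65)]]
glue_tin [([0.825, -0.003], 0.55)]
bent_ply [([0.742, 0.259], 0.74)]
side shut_teal [[([0.552, -0.285], 0.64)], [([0.324, -0.599], 0.84), ([0.573, -0.563], 0.77), ([0.547, -0.295], 0.73)]]
side shut_red [[([0.386, -0.291], 0.67), ([0.388, 0.309], 0.35)], [([0.392, -0.309], 0.92), ([0.39, 0.308], 0.47)]]
side open_teal [[([0.549, 0.3], 0.61)], [([0.554, 0.299], 0.7)]]
side open_red [[([0.39, 0.304], 0.87), ([0.764, -0.181], 0.6), ([0.775, -0.322], 0.47)], [([0.39, 0.306], 0.85)]]
glue_tin [([0.824, -0.013], 0.74)]
bent_ply [([0.748, 0.271], 0.83)]
scene shut_teal [[([0.557, -0.291], 0.58)], [([0.559, -0.306], 0.96), ([0.568, -0.568], 0.72), ([0.348, -0.593], 0.69)]]
scene shut_red [[([0.399, -0.301], 0.88)], [([0.377, -0.294], 0.85), ([0.737, 0.278], 0.34)]]
scene open_teal [[([0.558, 0.301], 0.7), ([0.833, -0.021], 0.35)], [([0.565, 0.322], 0.64), ([0.395, 0.312], 0.18)]]
scene open_red [[([0.788, -0.336], 0.72), ([0.774, -0.178], 0.6), ([0.375, 0.311], 0.59)], [([0.38, 0.329], 0.63)]]
glue_tin [([0.828, -0.005], 0.69)]
bent_ply [([0.729, 0.288], 0.74)]
40.3583 0.9995995212642891
```

View pics/pl4.png

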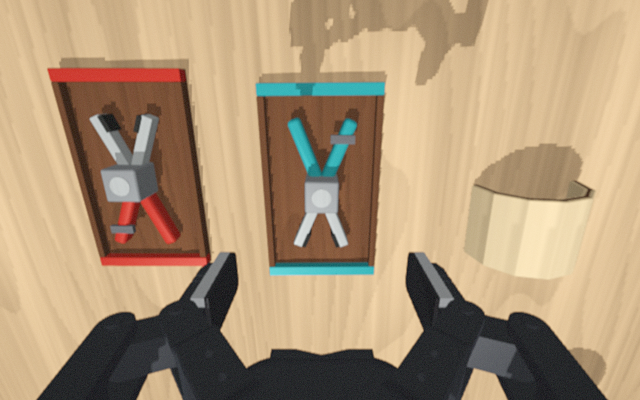

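View pics/fin.png

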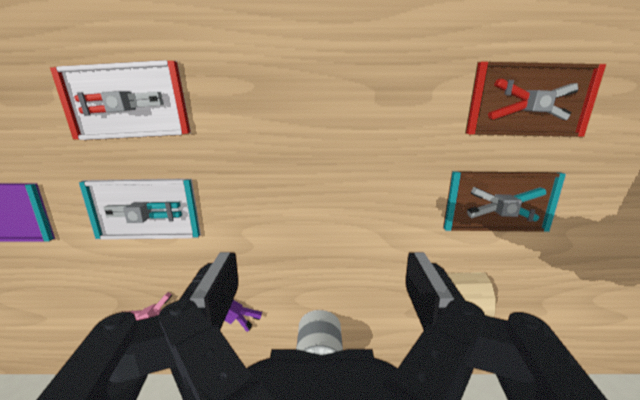

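All four clamps lie in their own trays, and the tin and ply are where they were. Handing in.

```bash
python3 - <<'E'
from h import *
sleep(0.5); print(get_state()["contact_force"].round(2)); print(sign_off())
E
```

```text
[-0.55 -0.63  1.  ]
the job is handed in; nothing more can be done
None
```

All four clamps are in their own trays, and I handed the job in at about 41 s on the clock, against the 104 s limit. The hand-in gave no verdict.

- **Placing:** each clamp was gripped across its pivot block, set down, and released. The open clamps are in the wood trays and the shut ones in the metal trays, matched by colour.
- **Final checks:** the wrist pictures show each clamp flat, lengthwise and centred. Wrist-camera position estimates put each pivot about 2–7 mm from its tray's centre, against the 15 mm allowed.
- **Disagreements:** the fixed scene and side cameras were noisier. Their estimates differed from tray centres by up to about 22 mm (clamp_open_teal and clamp_shut_red in the scene view, clamp_shut_red and clamp_open_red less so). The close-up wrist picture of clamp_open_teal showed it about 1 mm off along the tray, so I trusted the close views.
- **Bystanders:** the arm stayed clear of the glue tin and bent plywood. Before-and-after estimates agree within about 20 mm, which I take as detection noise. The gripper was clear and open at the end.

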